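Hang the lantern on the telescopic lamp stand and hold it up at the second stop

ROBOT

A 7-joint arm with a two-finger parallel gripper is mounted at the origin on a cart in front of the work surface, level with it; the furniture and walls round the work are solid. World frame = base frame: x ahead of the robot, y to its left, z up, the work surface at z = 0. Lengths are in m, angles in rad, forces in N, time in s.
With the tool pointing down it reaches from about 0.425 to 1.025 m from the base axis. Payload 9.4 kg.
Tool frame: the origin (TCP) lies at the very end of the fingers, on their centre line; the grasp point (between the pads) lies 19 mm behind it; z points along the fingers, y is the line along which they close (so a half turn about z gives the same grasp; the last joint's range is limited). The gripper opens to 93 mm and grips with 3 to 60 N. Pads are 15 mm wide; open, the fingers measure 128 mm over their backs; the gripper's body (75 mm by 188 mm) begins 65 mm behind the grasp point.
Start: joints at [1.133, 0.599, -0.003, 1.599, 0.002, 0.943, -0.08], TCP at [0.256, -0.678, 0.219] pointing down, gripper open.
Joint ranges: [-2.57, 2.57], [-0.35, 1.97], [-1.29, 1.29], [0.11, 2.56], [-1.05, 4.19], [0.11, 1.86], [-2.63, 2.63]. Speed limits (rad/s): [2.22, 2.22, 3.01, 3.01, 3.14, 3.14, 3.14].

INTERFACE

Orientations are given as a 3x3 rotation matrix whose columns are the frame's x, y, z axes.
In Python, from plant import env gives the robot as it stands.
- The arm moves only by the tool move_tool, called after ">>>" as name([rows], argument=value, ...), one row to a line, values as JSON. Schema: {"type":"object","properties":{"ticks":{"type":"array","items":{"type":"object","properties":{"tx":{"type":"number"},"ty":{"type":"number"},"tz":{"type":"number"},"wx":{"type":"number"},"wy":{"type":"number"},"wz":{"type":"number"}},"additionalProperties":false},"minItems":1,"maxItems":12},"jaw":{"type":"number"},"force":{"type":"number"},"only":{"type":"string"},"quiet":{"type":"boolean"},"lines":{"type":"string"}},"required":["ticks"],"additionalProperties":false}. ticks is a list of rows, 1 to 12 of them, each an object with the fields tx, ty, tz (the shift in shares of the most that a row can go, 1 being 62.5 mm), wx, wy, wz (a rotation vector in shares of pi/2 rad (1.0 is pi/2 rad)); a field left out counts as zero; each row shifts and turns the commanded pose from where the row before left it, along the tool's axes as they then stand; what a row does not reach is not made up. A row lasts 1/8 s, in which the tool goes at most 0.0625 m and 0.188 rad, less where a joint would pass 70% of its speed; a pose out of reach is approached as far as the arm can. jaw is the finger opening in m, set as the call begins (left out keeps the last). The fingers move at their own pace and stop on an object; force is the grip in N (left out, the last holds). Time passes only in rows, so rows that do not move let the fingers close. The tool returns the time, the measured TCP pose, the force, the opening and the grip force at its end. only (a regular expression) keeps the lines of the reply that match it, lines (a string "A,B") keeps lines A to B, and quiet returns only ok. Shift and turn numbers lie between -1 and 1, and a call with a number outside is refused. Input that does not fit is refused with a message, and nothing moves.
- env.sense(): the state, without advancing time (a new reading comes with each control period).
- env.capture(name): name is "scene" or "side" or "wrist"; returns a dict with "color" (400x640x3 uint8, red, green, blue), "vertical_fov" (degrees; the focal length in pixels is half the picture's height over the tangent of half this angle, whatever the lens; pixels are square), "cx", "cy" (the principal point, pixels), "world_from_camera" (4x4, takes a point from camera to world coordinates); the wrist camera has in their place "hand_eye" (4x4, takes a point from camera to tool coordinates, whose origin is the TCP and whose axes are the flange's). Camera axes: x right, y up, looking along -z (the intrinsics and any distortion apply to the point x, -y, -z); pixel columns grow to the right and rows downward; lengths in m; the calibration is good to about 2 mm. A picture is of the moment at which its call begins: read the wrist's pose just before it. There is no depth.
- env.sign_off(): hands the job in; it is judged then, once.
Trained networks look in a picture, given as the dict that the camera call returned (one of the last four; its "shot" number tells which), for a name from the list of things; names that differ only in an ending like _2 or _b are one class to them, and where a whole thing is asked for, a point or a joint stands for the part that bears it (a point fixed in the world has none). Each returns a list of dicts, best first, with "conf" (0 to 1); they miss things now and then, are a little off and sometimes report something else, mostly with a low value. They report only what shows in the picture. A call takes as long as a camera call.
- env.silhouettes(picture, target): "mask" (400x640 bool, what is visible of it) and "point" ([column, row] in pixels, amid what is visible of it).
- env.place_of(picture, target): "point" ([column, row] in pixels: a listed point, or the origin of a listed thing).
The state is a dict: "time": time; "qpos": joint angles; "qd": joint speeds; "tau": joint torques, N m; "position": TCP position; "tool_rot": TCP orientation; "wrist_force": force on the tool from outside, world axes, zero at the start; "ft_torque": the same for the moment, N m; "width": finger opening in m; "grip_force": force on a finger pad.
Only numpy, scipy, OpenCV 4.12 (cv2) and the standard library are available. Lean on these libraries where they do the work, as an engineer would, in place of code of your own. Each camera call takes 0.05 s, during which the arm holds its last target. There are 200 camera calls.

TASK

The lamp over the hob has failed and the board laid over the hob needs light: while the telescopic lamp stand is still down, hang the small blue lantern by its carrying loop on the stand's hook and let go of it. Then squeeze the orange release button in the stand's grip and pull the pole up past its first stop to its second stop, as far as it goes. Finish while still holding the grip up there with the button squeezed and the lantern hanging quietly from the hook, because the collars are not yet tightened and the pole would sink if let go; leave the garlic bulb and the honey jar on the board where they are.

Things in the scene. Friction and masses are not known exactly. Their poses are not given: they have to be found in the camera images.
- lantern: Loose round lantern, 109 mm tall, 0.16 kg, upright on the board at its right or left front. Blue foot 60 mm across, lit lens 51 mm across, blue cap 54 mm across from 48 to 78 mm up (grip here, from above). On the cap a fixed loop of 5 mm wire in the lantern's own y-z plane, 45 mm wide in y (35 mm inside), top at 109 mm. Origin: centre of the underside, z up.
- lantern_loop (a point): Underside of the top of the lantern's loop, 104 mm above its foot: 26 mm of clear opening between the cap and this point.
- lamp_stand: Stand on the wooden board over the hob (board top z = 0.062). Its heavy base, 124 mm across, is fast. Origin: underside of the base, on the pole axis, z up. Pole down: black collar up to 118 mm; on it the black grip block, 32 mm (own x) by 36 mm (own y), 120 to 178 mm up, flat on its y faces; hook arm along own -x. The tubes do not turn.
- hook_seat (a point): Top of the 6 mm hook bar at its lowest point, where the loop comes to rest: 125 mm from the pole axis along the stand's own -x, 126 mm above the stand's underside with the pole down. Beyond it the bar turns up to a tip 14 mm farther out, 8 mm above the seat; behind it the bar rises 7 mm and runs level to the grip. The lantern then hangs 22 mm clear of the board. Rises with the pole.
- grip_center (a point): Point to grip: on the pole axis inside the grip block, level with the middle of the button, 154 mm above the stand's underside with the pole down. Pinch the block from above across its y faces (41 mm over the button), one pad on the button. The block reaches 24 mm above and 34 mm below this point. Rises with the pole.
- button_face (a point): Middle of the outer face of the orange release button, 20 mm wide by 34 mm tall, on the grip's own -y face, 5 mm proud of it; it faces along the stand's own -y.
- release_button (a joint): Travel of the orange button into the grip: 0 out, 0.0045 m fully pressed. Spring: about 4 N to start, 8 N fully down. Its barb holds the closed pole down under a bar of the collar until the button is in by about 3.3 mm.
- pole_inner (a joint): Height of the grip, hook and steel inner tube above the middle tube: 0 closed, 0.060 m = first stop. It moves first, lightly (a pull of about 6 N with the lantern); unlocked and let go it sinks back.
- pole_mid (a joint): Height of the aluminium middle tube above the outer tube: 0 closed, 0.060 m = end. It follows only when the inner tube is at its first stop and is pulled on harder (about 12 N in all). Both joints at 0.060, the grip 120 mm above its closed height, is the second stop.
- garlic: Pale garlic bulb, 53 mm across and 53 mm tall, loose on the board at the other of the two front places; must not be pushed. Origin: underside, z up.
- honey_jar: Honey jar with a black lid, 63 mm across, 94 mm tall, loose at the back right of the board; must not be pushed. Origin: centre of its underside.

How it is judged:
On the way, in this order (a step that is already met when the one before it is completed fails the run):
1. the lantern hangs by its loop on the hook, let go, with the pole still down (distance between lantern_loop and hook_seat below 0.014 m and contact force between lantern and lamp_stand above 0.6 N and contact force between the fingers and lantern below 0.1 N and value of joint each of pole_inner, pole_mid below 0.008 m), for 0.3 s.
2. the release button is squeezed in while the pole is still down (value of joint release_button above 0.0028 m and value of joint pole_inner below 0.012 m), for 0.02 s.
3. the inner tube is out at the first stop (value of joint pole_inner above 0.055 m), for 0.05 s.
At the end, for the whole second after the job is handed in: Both tubes within 5 mm of their ends, the fingers on the grip with over 4 N and the button in by over 2.8 mm; the lantern upright within 0.25 rad, under 0.06 m/s, its loop within 14 mm of the hook's seat, resting on it and not touched by the fingers (distance between lantern_loop and hook_seat below 0.014 m and contact force between lantern and lamp_stand above 0.6 N and contact force between the fingers and lantern below 0.1 N and value of joint each of pole_inner, pole_mid above 0.055 m and value of joint release_button above 0.0028 m and contact force between the fingers and lamp_stand above 4 N and linear speed of lantern below 0.06 m/s and angle between lantern's own z axis and vertical below 0.25 rad); the arm keeps its last pose, push and grip.
It fails at once if the garlic bulb is pushed more than 30 mm or tipped (distance of garlic from where it was at the start of the episode above 0.03 m or angle between garlic's own z axis and vertical above 0.5 rad).
It fails at once if the honey jar is pushed more than 30 mm or tipped (distance of honey_jar from where it was at the start of the episode above 0.03 m or angle between honey_jar's own z axis and vertical above 0.5 rad).
It fails at once if the lantern is knocked over (angle between lantern's own z axis and vertical above 0.9 rad).
It also fails if it takes over 54 s, if anything falls off the work surface, if the arm or the gripper's body presses on something with over 40 N, if the wrist force passes 120 N, or if a joint passes its speed limit or range.

## Working session

There is one attempt and no reset: what is moved stays moved. The work goes in short steps, Python scripts to look and compute and a tool call to move; the robot and the scene stay as the last step left them, time stands still between calls to the robot, and variables do not carry over. Pictures are saved under pics/ and viewed, at most 10 in all, crops included, and the job is handed in when it is done.

```bash
ls; mkdir -p pics; cat > h.py <<'E'
import numpy as np, cv2
from plant import env
def ray(p,uv,T=None):
    H=400; f=H/2/np.tan(np.radians(p["vertical_fov"])/2)
    T=p["world_from_camera"] if T is None else T
    T=np.array(T); d=np.array([(uv[0]-p["cx"])/f,-(uv[1]-p["cy"])/f,-1.])
    d=T[:3,:3]@d; return T[:3,3],d/np.linalg.norm(d)
def tri(rays):
    A=np.zeros((3,3));b=np.zeros(3)
    for o,d in rays:
        M=np.eye(3)-np.outer(d,d);A+=M;b+=M@o
    x=np.linalg.solve(A,b)
    return x,[float(np.linalg.norm((np.eye(3)-np.outer(d,d))@(x-o))) for o,d in rays]
def toolT(s):
    T=np.eye(4);T[:3,:3]=s["tool_rot"];T[:3,3]=s["position"];return T
def save(p,n): cv2.imwrite(f"pics/{n}.png",p["color"][:,:,::-1])
E
python3 - <<'E'
from h import *
np.set_printoptions(precision=4,suppress=True)
s=env.sense();print(s["time"],s["position"],s["tool_rot"])
P={n:env.capture(n) for n in("scene","side")}
print({k:v for k,v in P["scene"].items() if k!="color"})
for n in P: save(P[n],n)
for t in ["lantern","lantern_loop","lamp_stand","hook_seat","grip_center","button_face","garlic","honey_jar"]:
    r=[]
    for n in P:
        q=env.place_of(P[n],t); print(t,n,[(np.array(a["point"]).round(1),round(a["conf"],2)) for a in q[:2]])
        if q: r.append(ray(P[n],q[0]["point"]))
    if len(r)==2: print("   ",*tri(r))
print(env.sense()["time"])
cv2.imwrite("pics/both.png",cv2.resize(np.vstack([P[n]["color"] for n in P])[:,:,::-1],(480,600)))
E
```

```text
pics
0.0 [ 0.2558 -0.6779  0.2178] [[ 0.9356  0.3531 -0.0007]
 [ 0.3531 -0.9356  0.0014]
 [-0.0002 -0.0015 -1.    ]]
{'vertical_fov': 49.46455401909997, 'cx': 317.54377337278964, 'cy': 201.52928517242967, 'world_from_camera': array([[ 0.5671,  0.6143, -0.5487,  0.0727],
       [-0.8236,  0.432 , -0.3675, -0.095 ],
       [ 0.0113,  0.6603,  0.7509,  0.8923],
       [ 0.    ,  0.    ,  0.    ,  1.    ]]), 'shot': 1}
lantern scene [(array([231.2, 224.6]), 0.61), (array([334.8, 224.1]), 0.4)]
lantern side [(array([360., 302.]), 0.57)]
    [0.4985 0.4405 0.0617] [0.0007397446746612226, 0.0007397446746613636]
lantern_loop scene [(array([226. , 192.2]), 0.93)]
lantern_loop side [(array([362.9, 274.4]), 0.9)]
    [0.5024 0.4456 0.1676] [0.0039643885351116105, 0.003964388535111701]
lamp_stand scene [(array([333.6, 225.4]), 0.76), (array([313.3, 227.4]), 0.63)]
lamp_stand side []
hook_seat scene [(array([312.3, 226.7]), 0.68)]
hook_seat side [(array([350.1, 191.6]), 0.79)]
    [0.524  0.2196 0.1879] [0.0005750375148084759, 0.0005750375148083955]
grip_center scene [(array([339. , 179.3]), 0.78)]
grip_center side [(array([297.7, 186.9]), 0.72)]
    [0.6473 0.2358 0.2131] [0.00163109534828408, 0.0016310953482841749]
button_face scene [(array([232.7, 224.3]), 0.72), (array([344.3, 184.1]), 0.61)]
button_face side []
garlic scene [(array([350.4, 309.8]), 0.88)]
garlic side [(array([364.5, 196.9]), 0.78)]
    [0.4754 0.085  0.056 ] [0.0017345150580503291, 0.0017345150580501956]
honey_jar scene [(array([384.9, 235.6]), 0.81)]
honey_jar side [(array([291. , 199.8]), 0.79)]
    [0.684  0.117  0.0654] [0.003148057491316614, 0.0031480574913166732]
0.9
```

View pics/scene.png

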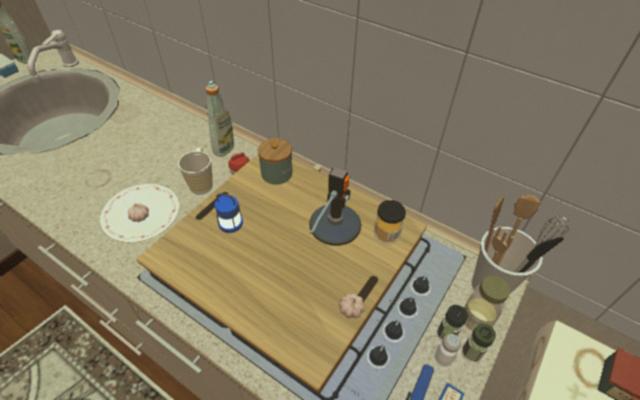

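View pics/side.png

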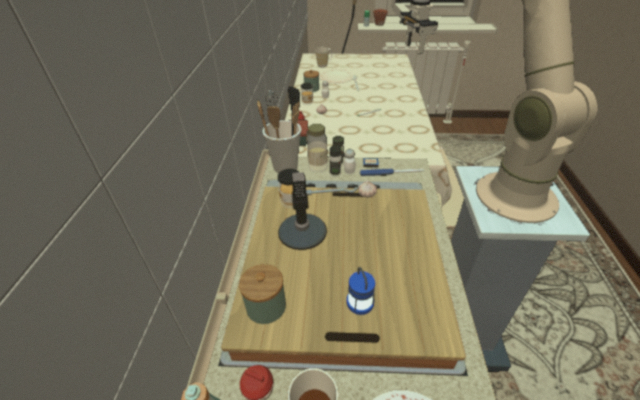

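The scene view shows the lantern at the left front (230,215), the stand at (336,225) with its hook towards the robot, the orange button at (346,185) on its right, the garlic at (350,305) and the jar at (390,220). The side view agrees: lantern (361,292), stand (302,230). I'll swing over so the wrist camera can see the lantern and stand.

Careful with the scale: shifts go in shares of 62.5 mm and turns go in shares of pi/2 rad. That gives: 0.04 m is 0.64, -0.036 m is -0.576.

>>> move_tool([
  {"tx": 0.64, "ty": -0.576, "tz": -0.256},
  {"tx": 0.64, "ty": -0.576, "tz": -0.256},
  {"tx": 0.64, "ty": -0.576, "tz": -0.256},
  {"tx": 0.64, "ty": -0.576, "tz": -0.256},
  {"tx": 0.64, "ty": -0.576, "tz": -0.256},
  {"tx": 0.64, "ty": -0.576, "tz": -0.256},
  {"tx": 0.64, "ty": -0.576, "tz": -0.256},
  {"tx": 0.64, "ty": -0.576, "tz": -0.256},
  {"tx": 0.64, "ty": -0.576, "tz": -0.256},
  {"tx": 0.64, "ty": -0.576, "tz": -0.256},
], jaw=0.093, force=20)

```text
time: 2.15
position: [0.5036, -0.1986, 0.3795]
tool_rot: [[0.936, 0.353, 0.001], [0.353, -0.936, -0.0], [0.0, 0.001, -1.0]]
wrist_force: [1.4, 0.0, 0.3]
width: 0.0932
grip_force: 0.0
```

```bash
python3 - <<'E'
from h import *
np.set_printoptions(precision=4,suppress=True)
s=env.sense();R=np.array(s["tool_rot"]);print(s["position"],R)
p=env.capture("wrist");print(p["hand_eye"],p["vertical_fov"])
for g in ([0.48,0.36,0.38],[0.44,0.40,0.38]): print(R.T@(np.array(g)-s["position"]))
E
```

```text
[ 0.5036 -0.1986  0.3795] [[ 0.9356  0.353   0.0006]
 [ 0.353  -0.9356 -0.0004]
 [ 0.0005  0.0006 -1.    ]]
[[-0.0012  0.9632  0.2689  0.0751]
 [ 1.      0.0013 -0.0002 -0.0003]
 [-0.0006  0.2689 -0.9632 -0.1668]
 [ 0.      0.      0.      1.    ]] 59.28302129399338
[ 0.1751 -0.531  -0.0007]
[ 0.1518 -0.5826 -0.0008]
```

Scaled: -0.053 m is -0.848, 0.018 m is 0.288.

>>> move_tool([
  {"tx": 0.288, "ty": -0.848},
  {"tx": 0.288, "ty": -0.848},
  {"tx": 0.288, "ty": -0.848},
  {"tx": 0.288, "ty": -0.848},
  {"tx": 0.288, "ty": -0.848},
  {"tx": 0.288, "ty": -0.848},
  {"tx": 0.288, "ty": -0.848},
  {"tx": 0.288, "ty": -0.848},
  {"tx": 0.288, "ty": -0.848},
  {"tx": 0.288, "ty": -0.848},
  {},
])

```text
time: 3.58
position: [0.4828, 0.3635, 0.378]
tool_rot: [[0.933, 0.359, -0.002], [0.359, -0.933, 0.002], [-0.001, -0.002, -1.0]]
wrist_force: [-0.4, -0.6, -1.0]
width: 0.0927
grip_force: 0.0
```

```bash
cat > m.py <<'E'
from h import *
import sys
np.set_printoptions(precision=4,suppress=True)
s=env.sense();p=env.capture("wrist");T=toolT(s)@np.array(p["hand_eye"]);save(p,sys.argv[1])
print(s["time"],s["position"])
S={"lantern":.062,"lantern_loop":.166,"lamp_stand":.062,"hook_seat":.188,"grip_center":.216,"button_face":.216}
for t in sys.argv[2:]:
    for a in env.place_of(p,t)[:2]:
        o,d=ray(p,a["point"],T);k=(S[t]-o[2])/d[2];print(t,np.array(a["point"]).round(1),round(a["conf"],2),"on nominal z:",o+k*d,"| o",o,"d",d)
E
python3 m.py w1 lantern lantern_loop lamp_stand hook_seat grip_center button_face
```

```text
3.575 [0.4828 0.3635 0.378 ]
lantern [267.5 120.2] 0.56 on nominal z: [0.5032 0.4481 0.062 ] | o [0.553  0.3904 0.5448] d [-0.1019  0.118  -0.9878]
lantern_loop [255.5 128.6] 0.69 on nominal z: [0.5011 0.4448 0.166 ] | o [0.553  0.3904 0.5448] d [-0.1344  0.1407 -0.9809]
lamp_stand [456.3  75.9] 0.67 on nominal z: [0.6443 0.2371 0.062 ] | o [0.553  0.3904 0.5448] d [ 0.1774 -0.2979 -0.938 ]
lamp_stand [556.4  78.2] 0.54 on nominal z: [0.6883 0.1144 0.062 ] | o [0.553  0.3904 0.5448] d [ 0.2364 -0.4823 -0.8435]
hook_seat [465.2 193. ] 0.96 on nominal z: [0.5197 0.2155 0.188 ] | o [0.553  0.3904 0.5448] d [-0.0836 -0.4387 -0.8948]
grip_center [525.7  62.7] 0.62 on nominal z: [0.6467 0.2343 0.216 ] | o [0.553  0.3904 0.5448] d [ 0.2493 -0.4155 -0.8748]
button_face [546.6  74.6] 0.61 on nominal z: [0.6447 0.2121 0.216 ] | o [0.553  0.3904 0.5448] d [ 0.238  -0.4631 -0.8537]
```

View pics/w1.png

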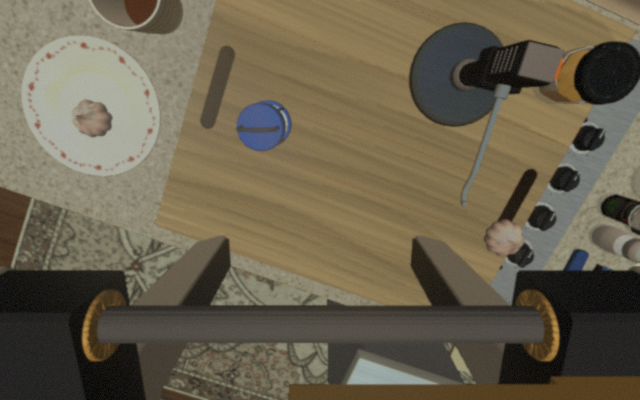

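The wrist view shows the lantern from above at (264,126), with its loop as a bar from (238,129) to (279,129). The hook arm runs from (505,90) to the tip at (463,203). I'll enlarge both to get the yaws.

```bash
python3 - <<'E'
import cv2,numpy as np
i=cv2.imread("pics/w1.png")
a=cv2.resize(i[90:165,220:310],(480,400),interpolation=cv2.INTER_CUBIC)
b=cv2.resize(i[80:220,435:545],(314,400),interpolation=cv2.INTER_CUBIC)
cv2.imwrite("pics/c1.png",np.hstack([a,b]))
E
```

```text
(no output)
```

View pics/c1.png

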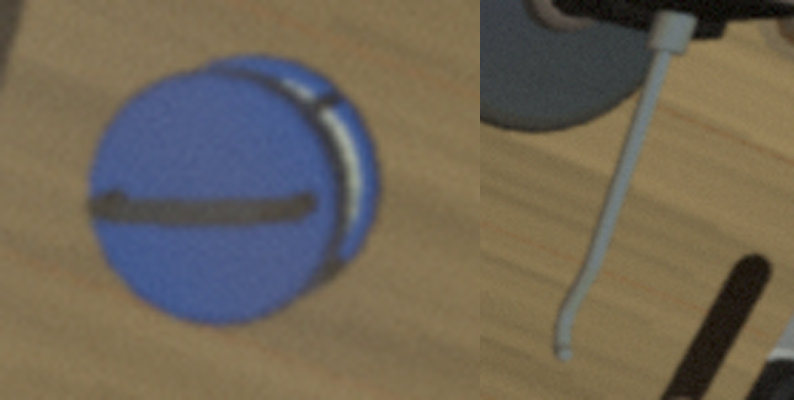

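Enlarged, the loop runs from (237.3,129) to (279.1,128.6) in the original picture. The level bar runs from (498,99.3) to (473.5,174.5), with the tip at (464,203).

```bash
python3 - <<'E'
from h import *
np.set_printoptions(precision=4,suppress=True)
s=env.sense();p=env.capture("wrist");T=toolT(s)@np.array(p["hand_eye"]);R=np.array(s["tool_rot"])
def at(uv,z):
    o,d=ray(p,uv,T);return o+(z-o[2])/d[2]*d
a,b=at((237.3,129),.169),at((279.1,128.6),.169);print(a,b,(a+b)/2,np.linalg.norm(a-b),"loop deg",np.degrees(np.arctan2(*(a-b)[1::-1])))
a,b=at((498,99.3),.192),at((473.5,174.5),.192);print(a,b,"bar deg",np.degrees(np.arctan2(*(a-b)[1::-1])))
print("tip",at((464,203),.196))
print("tool y",np.degrees(np.arctan2(R[1,1],R[0,1])),s["qpos"],s["position"])
g=np.array([.5015,.445,.25]);print("to lantern",R.T@(g-s["position"]))
E
```

```text
[0.4976 0.4559 0.169 ] [0.5134 0.4147 0.169 ] [0.5055 0.4353 0.169 ] 0.04407764046024481 loop deg 111.02298831479618
[0.6166 0.2231 0.192 ] [0.5418 0.2113 0.192 ] bar deg 9.022475407475294
tip [0.5116 0.2086 0.196 ]
tool y -69.44470025476937 [-0.4195  0.3375 -0.43    1.666   0.1511  1.1708 -2.0992] [0.4849 0.3577 0.3789]
to lantern [ 0.0461 -0.076   0.1289]
```

Scaled: 0.038 m is 0.608, -0.025 m is -0.4.

>>> move_tool([
  {"tx": 0.24, "ty": -0.4, "tz": 0.608},
  {"tx": 0.24, "ty": -0.4, "tz": 0.608},
  {"tx": 0.24, "ty": -0.4, "tz": 0.608},
  {},
  {},
  {},
])

```text
time: 4.72
position: [0.5008, 0.4445, 0.2664]
tool_rot: [[0.936, 0.352, 0.002], [0.352, -0.936, 0.001], [0.002, -0.0, -1.0]]
wrist_force: [0.5, -0.3, -0.5]
width: 0.0928
grip_force: 0.0
```

```bash
python3 m.py w2 lantern lantern_loop hook_seat
python3 - <<'E'
import cv2
cv2.imwrite("pics/c2.png",cv2.resize(cv2.imread("pics/w2.png")[60:300],(800,300)) if 0 else cv2.imread("pics/w2.png"))
E
```

```text
4.725 [0.5008 0.4445 0.2664]
lantern [319.3 172.5] 0.79 on nominal z: [0.5014 0.446  0.062 ] | o [0.5707 0.471  0.4334] d [-0.1831 -0.0659 -0.9809]
lantern_loop [320.2 200.5] 0.96 on nominal z: [0.5    0.4445 0.166 ] | o [0.5707 0.471  0.4334] d [-0.2546 -0.0954 -0.9623]
```

View pics/w2.png

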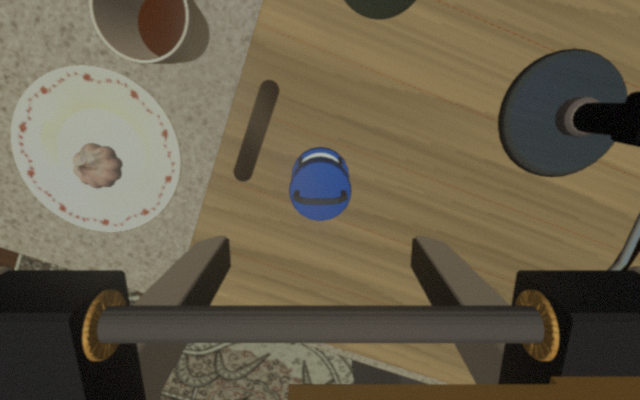

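The lantern sits centred under the tool at (320,185), with its loop level at row 199, so the yaw is right. I'll descend 0.158 m and grip.

>>> move_tool([
  {"tz": 0.848},
  {"tz": 0.848},
  {"tz": 0.832},
  {},
  {},
])

```text
time: 5.55
position: [0.5006, 0.4461, 0.1085]
tool_rot: [[0.936, 0.353, 0.001], [0.353, -0.936, 0.002], [0.002, -0.001, -1.0]]
wrist_force: [0.6, -0.1, 0.6]
width: 0.0932
grip_force: 0.0
```

>>> move_tool([
  {},
  {},
  {},
  {},
  {},
  {},
], jaw=0.03, force=20)

```text
time: 6.3
position: [0.5001, 0.4452, 0.1068]
tool_rot: [[0.936, 0.353, 0.0], [0.353, -0.936, -0.0], [0.0, 0.0, -1.0]]
wrist_force: [0.6, -1.6, 3.8]
width: 0.0539
grip_force: 20.0
```

Scaled: 0.0422 m is 0.6752, -0.0236 m is -0.3776, 0.105 rad is 0.0668.

>>> move_tool([
  {"tz": -0.608},
  {"tx": -0.3776, "ty": 0.6752},
  {"tx": -0.3776, "ty": 0.6752},
  {"tx": -0.3776, "ty": 0.6752},
  {"tx": -0.3776, "ty": 0.6752},
  {"tx": -0.3776, "ty": 0.6752},
  {"wz": 0.0668},
  {"wz": 0.0668},
  {},
  {},
  {},
])

```text
time: 7.68
position: [0.464, 0.2062, 0.1445]
tool_rot: [[0.988, 0.152, -0.0], [0.152, -0.988, -0.0], [-0.0, 0.0, -1.0]]
wrist_force: [-0.1, 0.7, -1.5]
width: 0.0536
grip_force: 20.0
```

```bash
python3 - <<'E'
from h import *
np.set_printoptions(precision=4,suppress=True)
s=env.sense();T=toolT(s);R=T[:3,:3]
print(s["position"],np.degrees(np.arctan2(R[1,0],R[0,0])),s["qpos"])
P={n:env.capture(n) for n in("scene","side","wrist")}
for n in P: save(P[n],n+"2")
for t in ["lantern_loop","hook_seat","grip_center"]:
    r=[]
    for n in P:
        q=env.place_of(P[n],t)
        if q and q[0]["conf"]>.5: r.append(ray(P[n],q[0]["point"],T@np.array(P[n]["hand_eye"]) if n=="wrist" else None)); print(t,n,np.array(q[0]["point"]).round(1),round(q[0]["conf"],2))
    if len(r)>1: print("   ",*tri(r))
def crop(n,x,y): return cv2.resize(cv2.imread(f"pics/{n}2.png")[y-45:y+45,x-60:x+60],(400,300),interpolation=cv2.INTER_CUBIC)
cv2.imwrite("pics/c3.png",np.vstack([np.hstack([crop("scene",310,225),crop("side",345,205)]),cv2.resize(cv2.imread("pics/wrist2.png"),(480,300)).__class__ and np.hstack([cv2.resize(cv2.imread("pics/wrist2.png"),(480,300)),np.zeros((300,320,3),np.uint8)])]))
E
```

```text
[0.464  0.2062 0.1445] 8.735265381541316 [-0.2871  0.468  -0.334   2.1476  0.279   0.5664 -2.243 ]
lantern_loop side [374.9 182.2] 0.61
hook_seat side [350.6 190.3] 0.74
hook_seat wrist [317.6 155.6] 0.84
    [0.521  0.2161 0.1889] [0.001324953862723616, 0.001324953862723502]
grip_center side [298.8 186.3] 0.71
```

View pics/c3.png

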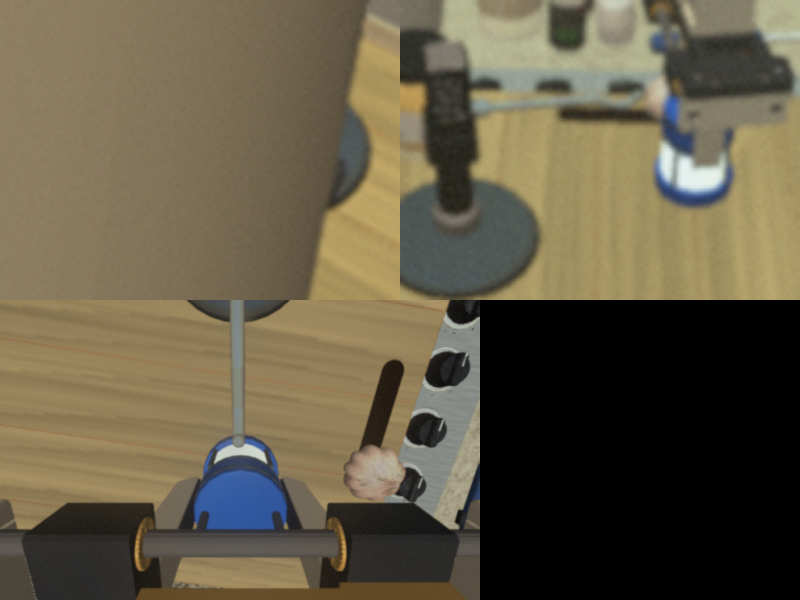

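The wrist picture shows the hook bar in line with the tool's x axis at column 317, pointing at the middle of the loop. The side picture shows the lantern held upright just beyond the tip. I'll thread it 58 mm along x, then lower it.

Scaled: 0.0145 m is 0.232, 0.005 m is 0.08.

>>> move_tool([
  {"tx": 0.232},
  {"tx": 0.232},
  {"tx": 0.232},
  {"tx": 0.232},
  {},
  {"tz": 0.08},
  {"tz": 0.08},
  {"tz": 0.048},
  {},
  {},
])

```text
time: 9.52
position: [0.5214, 0.2149, 0.1317]
tool_rot: [[0.989, 0.15, 0.0], [0.15, -0.989, 0.0], [0.0, -0.0, -1.0]]
wrist_force: [0.8, 0.3, -1.8]
width: 0.0536
grip_force: 20.0
```

```bash
python3 - <<'E'
from h import *
np.set_printoptions(precision=4,suppress=True)
s=env.sense();T=toolT(s)
P={n:env.capture(n) for n in("side","wrist")}
for n in P: save(P[n],n+"3")
for n in P:
  for t in ["lantern_loop","hook_seat"]:
    q=env.place_of(P[n],t); print(t,n,[(np.array(a["point"]).round(1),round(a["conf"],2)) for a in q[:1]])
a=cv2.resize(cv2.imread("pics/side3.png")[150:255,285:405],(400,350),interpolation=cv2.INTER_CUBIC)
b=cv2.resize(cv2.imread("pics/wrist3.png")[100:380,160:480],(400,350),interpolation=cv2.INTER_CUBIC)
cv2.imwrite("pics/c4.png",np.hstack([a,b]))
E
```

```text
lantern_loop side []
hook_seat side []
lantern_loop wrist []
hook_seat wrist [(array([317.5,  14.2]), 0.54)]
```

View pics/c4.png

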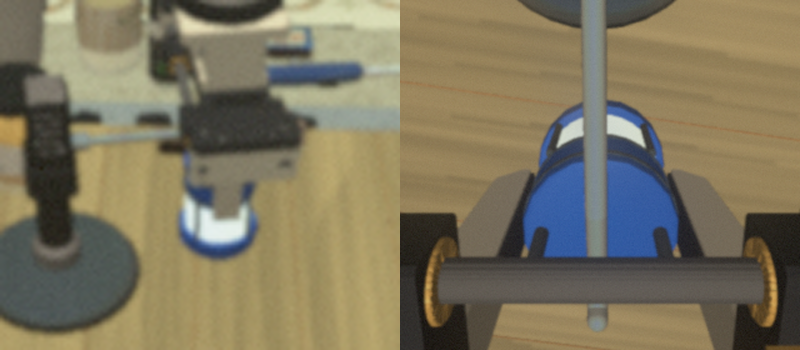

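The bar passes between the loop's legs, and the tip shows beyond the wire at crop position (597,320). I'll lower the last bit until the hook takes the weight.

Scaled: 0.002 m is 0.032.

>>> move_tool([
  {"tz": 0.032},
  {},
  {},
])

```text
time: 10.2
position: [0.5214, 0.2148, 0.1296]
tool_rot: [[0.989, 0.15, -0.0], [0.15, -0.989, -0.0], [-0.0, -0.0, -1.0]]
wrist_force: [-0.8, 1.3, -1.8]
width: 0.0535
grip_force: 20.0
```

Scaled: 0.0015 m is 0.024.

>>> move_tool([
  {"tz": 0.024},
  {},
  {},
])

```text
time: 10.58
position: [0.5215, 0.2149, 0.1282]
tool_rot: [[0.989, 0.15, 0.0], [0.15, -0.989, 0.0], [0.0, -0.0, -1.0]]
wrist_force: [0.0, -0.6, 0.2]
width: 0.0542
grip_force: 20.0
```

>>> move_tool([
  {},
  {},
  {},
  {},
  {},
], jaw=0.093, force=20)

```text
time: 11.2
position: [0.5214, 0.2148, 0.1281]
tool_rot: [[0.989, 0.15, -0.0], [0.15, -0.989, 0.0], [-0.0, -0.0, -1.0]]
wrist_force: [0.2, -0.6, -0.3]
width: 0.0927
grip_force: 0.0
```

>>> move_tool([
  {"tz": -0.32},
  {"tz": -0.56},
  {"tz": -0.8},
  {"tz": -0.88},
  {},
  {},
])

```text
time: 11.95
position: [0.5211, 0.2145, 0.2877]
tool_rot: [[0.989, 0.15, -0.0], [0.15, -0.989, -0.0], [-0.0, 0.0, -1.0]]
wrist_force: [-0.8, -0.4, -0.0]
width: 0.0931
grip_force: 0.0
```

```bash
python3 m.py w5 lantern lantern_loop hook_seat grip_center button_face lamp_stand
```

```text
11.95 [0.5211 0.2145 0.2877]
lantern [317.6 173. ] 0.75 on nominal z: [0.5164 0.217  0.062 ] | o [0.5953 0.2261 0.4546] d [-0.1971 -0.0227 -0.9801]
lantern_loop [319.8 198.3] 0.98 on nominal z: [0.5159 0.2143 0.166 ] | o [0.5953 0.2261 0.4546] d [-0.2653 -0.0392 -0.9634]
hook_seat [317.1 201.9] 0.57 on nominal z: [0.5187 0.2169 0.188 ] | o [0.5953 0.2261 0.4546] d [-0.2762 -0.0331 -0.9605]
grip_center [317.6  16.7] 0.84 on nominal z: [0.6442 0.235  0.216 ] | o [0.5953 0.2261 0.4546] d [ 0.2006  0.0364 -0.979 ]
button_face [354.6  18. ] 0.5 on nominal z: [0.6469 0.2123 0.216 ] | o [0.5953 0.2261 0.4546] d [ 0.2109 -0.0564 -0.9759]
lamp_stand [318.9  46.7] 0.57 on nominal z: [0.6481 0.2352 0.062 ] | o [0.5953 0.2261 0.4546] d [ 0.1332  0.023  -0.9908]
lamp_stand [317.5 171.8] 0.29 on nominal z: [0.5177 0.2173 0.062 ] | o [0.5953 0.2261 0.4546] d [-0.1939 -0.0219 -0.9808]
```

View pics/w5.png

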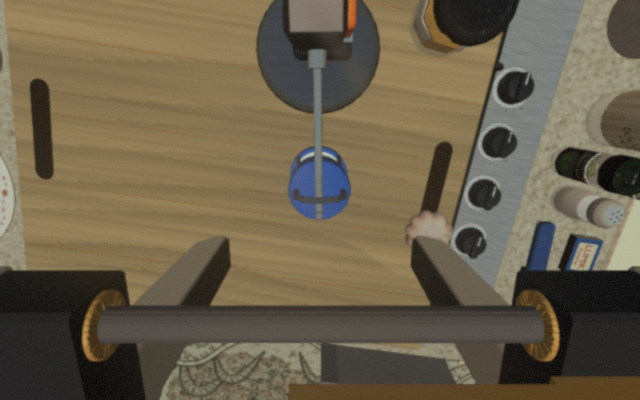

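The lantern hangs on the hook: its loop crosses the bar at (319,198), just inside the tip at (319,215). The grip block shows at the top of the picture, columns 289–350, with the orange button on its right. Next I move over the grip and look once more before descending.

Scaled: 0.032 m is 0.512, -0.0015 m is -0.024.

>>> move_tool([
  {"tx": 0.512},
  {"tx": 0.512},
  {"tx": 0.512},
  {"tx": 0.496, "ty": -0.024},
  {},
  {},
])

```text
time: 13.05
position: [0.646, 0.2354, 0.2874]
tool_rot: [[0.989, 0.151, -0.001], [0.151, -0.989, -0.0], [-0.001, 0.0, -1.0]]
wrist_force: [-0.1, -0.2, -0.1]
width: 0.093
grip_force: 0.0
```

```bash
python3 m.py w6 lantern_loop hook_seat grip_center button_face
```

```text
13.05 [0.646  0.2354 0.2874]
hook_seat [321.1 338.4] 0.72 on nominal z: [0.5195 0.2158 0.188 ] | o [0.7204 0.247  0.4542] d [-0.5998 -0.0931 -0.7947]
grip_center [323.1 211.5] 0.93 on nominal z: [0.6452 0.2335 0.216 ] | o [0.7204 0.247  0.4542] d [-0.3007 -0.0539 -0.9522]
button_face [350.8 214.6] 0.66 on nominal z: [0.6458 0.2136 0.216 ] | o [0.7204 0.247  0.4542] d [-0.2961 -0.1325 -0.9459]
```

View pics/w6.png

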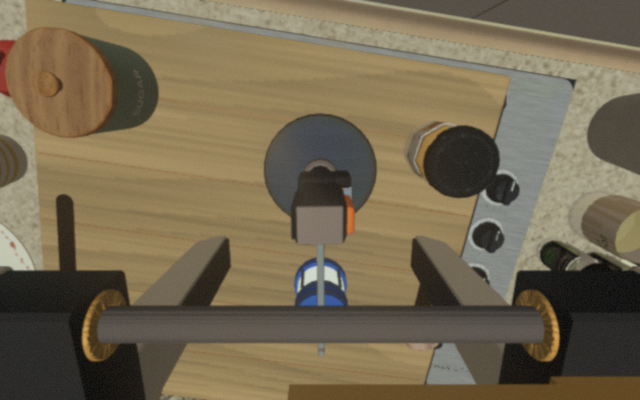

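The block is centred between the fingers at (321,223), with the button at (350,215) on the right finger's side. I'll descend 91 mm and squeeze.

Scaled: 0.031 m is 0.496, 0.001 m is 0.016.

>>> move_tool([
  {"ty": 0.016, "tz": 0.48},
  {"tz": 0.48},
  {"tz": 0.496},
  {},
  {},
])

```text
time: 13.92
position: [0.6473, 0.2348, 0.1984]
tool_rot: [[0.989, 0.15, 0.001], [0.15, -0.989, 0.001], [0.001, -0.0, -1.0]]
wrist_force: [0.7, 0.6, 0.2]
width: 0.0932
grip_force: 0.0
```

>>> move_tool([
  {},
  {},
  {},
  {},
  {},
  {},
], jaw=0.02, force=30)

```text
time: 14.68
position: [0.6469, 0.235, 0.1971]
tool_rot: [[0.989, 0.15, -0.0], [0.15, -0.989, 0.001], [0.0, -0.001, -1.0]]
wrist_force: [-2.2, 10.8, -4.4]
width: 0.0382
grip_force: 12.0
```

>>> move_tool([
  {},
  {},
  {},
  {},
], jaw=0.02, force=35)

```text
time: 15.18
position: [0.6467, 0.2359, 0.1971]
tool_rot: [[0.988, 0.152, 0.0], [0.152, -0.988, 0.002], [0.0, -0.002, -1.0]]
wrist_force: [-0.3, 5.4, -1.3]
width: 0.0358
grip_force: 35.0
```

The width of 36 mm means the button is fully in. Now I pull up gently.

Scaled: -0.006 m is -0.096, -0.005 m is -0.08.

>>> move_tool([
  {"tz": -0.032},
  {"tz": -0.064},
  {"tz": -0.096},
  {"tz": -0.096},
  {"tz": -0.096},
  {"tz": -0.096},
  {"tz": -0.096},
  {"tz": -0.096},
  {"tz": -0.096},
  {"tz": -0.08},
  {"tz": -0.064},
  {"tz": -0.048},
])

```text
time: 16.68
position: [0.6466, 0.2357, 0.2565]
tool_rot: [[0.988, 0.152, -0.001], [0.152, -0.988, 0.001], [-0.0, -0.001, -1.0]]
wrist_force: [1.7, 7.1, -6.0]
width: 0.0357
grip_force: 35.0
```

Scaled: -0.006 m is -0.096, -0.005 m is -0.08.

>>> move_tool([
  {"tz": -0.032},
  {"tz": -0.064},
  {"tz": -0.096},
  {"tz": -0.096},
  {"tz": -0.096},
  {"tz": -0.096},
  {"tz": -0.096},
  {"tz": -0.096},
  {"tz": -0.096},
  {"tz": -0.08},
  {"tz": -0.064},
  {"tz": -0.032},
])

```text
time: 18.18
position: [0.6465, 0.2357, 0.3148]
tool_rot: [[0.988, 0.152, -0.001], [0.152, -0.988, 0.001], [-0.001, -0.001, -1.0]]
wrist_force: [1.8, 7.3, -9.3]
width: 0.0358
grip_force: 35.0
```

Scaled: -0.001 m is -0.016.

>>> move_tool([
  {"tz": -0.016},
  {"tz": -0.016},
  {},
  {},
])

```text
time: 18.68
position: [0.6465, 0.2357, 0.3168]
tool_rot: [[0.988, 0.152, -0.001], [0.152, -0.988, 0.001], [-0.001, -0.001, -1.0]]
wrist_force: [2.2, 7.4, -7.7]
width: 0.0362
grip_force: 35.0
```

>>> move_tool([
  {"tz": -0.016},
  {},
  {},
])

```text
time: 19.05
position: [0.6465, 0.2357, 0.3173]
tool_rot: [[0.988, 0.152, -0.002], [0.152, -0.988, 0.001], [-0.001, -0.001, -1.0]]
wrist_force: [3.0, 6.7, -11.5]
width: 0.0358
grip_force: 35.0
```

Scaled: -0.001 m is -0.016.

>>> move_tool([
  {"tz": -0.016},
  {},
  {},
  {},
  {},
  {},
  {},
  {},
])

```text
time: 20.05
position: [0.6464, 0.2357, 0.3174]
tool_rot: [[0.988, 0.152, -0.002], [0.152, -0.988, 0.001], [-0.002, -0.001, -1.0]]
wrist_force: [4.6, 8.6, -16.2]
width: 0.0355
grip_force: 35.0
```

```bash
python3 - <<'E'
from h import *
np.set_printoptions(precision=4,suppress=True)
s=env.sense();T=toolT(s)
P={n:env.capture(n) for n in("scene","side","wrist")}
save(P["side"],"side7")
for t in ["lantern_loop","hook_seat","grip_center","lantern"]:
    r=[]
    for n in P:
        q=env.place_of(P[n],t)
        if q and q[0]["conf"]>.5: r.append(ray(P[n],q[0]["point"],T@np.array(P[n]["hand_eye"]) if n=="wrist" else None)); print(t,n,np.array(q[0]["point"]).round(1),round(q[0]["conf"],2))
    if len(r)>1: print("   ",*tri(r))
cv2.imwrite("pics/c7.png",cv2.resize(cv2.imread("pics/side7.png")[110:290,240:440],(660,594),interpolation=cv2.INTER_CUBIC))
E
```

```text
lantern_loop side [355.3 146.8] 0.71
hook_seat side [352.4 148.7] 0.76
grip_center wrist [321.3 273.2] 0.65
lantern side [350.9 183.8] 0.73
```

View pics/c7.png

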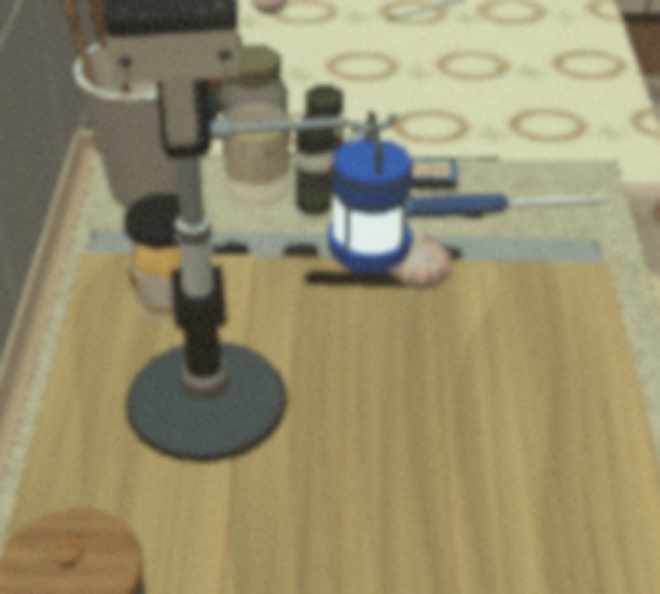

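The side crop shows both tubes drawn out, the steel one above the collar at (195,230) and the aluminium one below it. The lantern hangs upright from the hook at (372,125). The pull rose to 16 N with no further motion, so the pole is at its second stop.

```bash
python3 -c "
from plant import env
print(env.sign_off())"
```

```text
the job is handed in; nothing more can be done
None
```

I handed the job in at about 20 s of the 54 s limit (no verdict came back): the lantern hangs upright on the hook, and the gripper is holding the pole at its second stop (120 mm up) with the button squeezed; the garlic and honey jar were not disturbed.

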